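# Open up the soldering place: extraction, light, iron

### The arm

A 6-joint arm with a two-finger parallel gripper is mounted at the origin on the work surface. World frame = base frame: x ahead of the robot, y to its left, z up, the work surface at z = 0. Lengths are in m, angles in rad, forces in N, time in s.
With the tool pointing down it reaches from about 0.35 to 0.975 m from the base axis. Payload 4.9 kg.
Tool frame: the origin (TCP) lies where the fingers leave the gripper's body, on its centre line; the fingertips stand 73 mm ahead of it and the grasp point (between the pads) lies 54 mm ahead of it; z points along the fingers, y is the direction in which the jaws open and shut (so a half turn about z gives the same grasp; the last joint's range is limited). The gripper opens to 85 mm and grips with 20 to 120 N. Pads are 22 mm wide; open, the fingers measure 114 mm over their backs; the gripper's body (76 mm by 85 mm) begins 54 mm behind the grasp point. The pads swing forward as they close: fully open they stand 13 mm farther back than shut.
Start: joints at [-1.469, 0.053, 1.613, -0, 1.476, -0.119], TCP at [0.137, -0.61, 0.304] pointing down, gripper open.
Joint ranges: [-3.01, 3.01], [-1.01, 2.22], [0.06, 2.58], [-1.02, 4.17], [0.09, 2.62], [-3.14, 3.14]. Speed limits (rad/s): [2.57, 2.57, 3.14, 3.14, 3.14, 3.14].

### API

Orientations are given as a rotation vector (axis times angle).
In Python, from station import monitor, vision, workorder gives the robot as it stands.
- The arm moves only by the tool arm_command, never from a script. Its argument "rows" is text: rows parted by semicolons, each of 6 numbers parted by spaces: the shift along the world's x, y, z in mm, then the turn, a rotation vector about the world's x, y, z in degrees. In form: tx ty tz wx wy wz; .... A call has 1 to 12 rows; each row is the pose to reach, as a shift and turn from the pose measured when the call began; what a row does not reach only later rows make up. A row lasts 1/8 s, in which the tool goes at most 62.5 mm and 10.7 degrees, less where a joint would pass 70% of its speed; a pose out of reach is approached as far as the arm can. A call with a gripper value outside its range is refused whole. "jaw" is the opening, from 0 (shut) to 1 (fully open), set as the call begins (left out, the last holds). The fingers move at their own pace and stop on an object; "squeeze" is the grip in N (left out, the last holds). Time passes only in rows, so rows that repeat a pose let the fingers close. It gives the time, the measured TCP pose, the force and the opening at its end, in the units of the state.
- monitor.get_obs(): the state, without advancing time (a new reading comes with each control period).
- vision.get_image(name): name is "side" or "top" or "wrist"; returns a dict with "frame" (420x560x3 uint8, red, green, blue), "vfov" (degrees; the focal length in pixels is half the picture's height over the tangent of half this angle, whatever the lens; pixels are square), "cx", "cy" (the principal point, pixels), "R" (3x3) and "t" (3): a world point X has camera coordinates R X + t; the wrist camera has in their place "T_tool_cam" (4x4, takes a point from camera to tool coordinates, whose origin is the TCP and whose axes are the flange's). Camera axes: x right, y down, z forward; pixel columns grow to the right and rows downward; lengths in m; the calibration is good to about 2 mm. The wrist camera is an equidistant fisheye: a pixel r from the principal point sees the ray r / f radians off the axis. A picture is of the moment at which its call begins: read the wrist's pose just before it. There is no depth.
- workorder.finish_job(): hands the job in, once; it reports no verdict.
The state is a dict: "t": time; "q": joint angles; "dq": joint speeds; "effort": joint torques, N m; "tool_pos": TCP position; "tool_rot": TCP orientation; "contact_force": force on the tool from outside, world axes, zero at the start; "wrist_torque": the same for the moment, N m; "opening": finger opening in m.
Only numpy, scipy, OpenCV 4.12 (cv2) and the standard library are available. Lean on these libraries where they do the work, as an engineer would, in place of code of your own. Each camera call takes 0.05 s, during which the arm holds its last target. There are 200 camera calls.

### The job

Switch on the soldering place in the safe order: with a fingertip, lightly press in the green switch on top of the fume extractor, then the blue one on the lamp's foot, and last the red one on the soldering station, each until it is fully in. Do not pick up, shift or knock over anything on the table, and keep off the soldering iron.

Things in the scene. Friction and masses are not known exactly. Their poses are not given: they have to be found in the camera images.
- extractor: bench fume extractor: upright grey box, 140 deep (x) x 170 wide (y) x 200 mm high, on its front (-x) a round black filter behind a wire grille. Loose, about 2.4 kg. Origin: centre of the underside; x points to its back, z up.
- extractor_switch_top (a point): centre of the cap's flat top of the extractor's switch: a round green cap 30 mm across in a black ring, on the flat top, 20 mm in front of the extractor's origin (-x) and on its middle line; when out, the top stands 214 mm above the table (14 mm above the deck around it, 11 mm above the ring); it moves down with the cap, and fully in it stands 8 mm above the deck. Axes as the extractor's.
- extractor_switch (a joint): the extractor's switch. Metres: 0 = out (off, as at the start), 0.006 = fully in (on). It goes straight down against a friction of about 3 N and stays where it is left (latching: it does not come back up). Its cap is cushioned: past the full 6 mm it gives up to 5 mm more on a soft spring (2.5 N per mm, not counted in this value) and comes back up by that much when let go.
- lamp: white LED desk lamp: flat foot 200 deep (x) x 150 wide (y) x 18 mm high; a thin pole (18 mm) rises from 80 mm behind the origin (+x), leaning backwards, to 305 mm high at 125 mm behind the origin, and a flat head 36 mm wide runs on backwards from there to 300 mm behind the origin, about 330 mm high. Loose, about 1.7 kg. Origin: centre of the foot's underside; x points to its back, z up.
- lamp_switch_top (a point): centre of the cap's flat top of the lamp's switch: a round blue cap 28 mm across in a black ring, on the foot, 60 mm in front of the lamp's origin (-x) and on its middle line; when out, the top stands 32 mm above the table (14 mm above the deck around it, 11 mm above the ring); it moves down with the cap, and fully in it stands 8 mm above the deck. Axes as the lamp's.
- lamp_switch (a joint): the lamp's switch. Metres: 0 = out (off, as at the start), 0.006 = fully in (on). It goes straight down against a friction of about 3 N and stays where it is left (latching: it does not come back up). Its cap is cushioned: past the full 6 mm it gives up to 5 mm more on a soft spring (2.5 N per mm, not counted in this value) and comes back up by that much when let go.
- station: soldering station on a black foot 160 deep (x) x 200 mm wide (y): on the +y side a blue housing 115 x 116 mm, top deck 95 mm above the table, with a sloping black front panel (display, dial: not used); on the -y side a wire rest with the iron. Loose, about 2.2 kg. Origin: centre of the foot's underside; x points to its back, z up.
- station_switch_top (a point): centre of the cap's flat top of the station's switch: a round red cap 28 mm across in a black ring, on the housing's top deck, 5 mm behind (+x) and 70 mm to the +y side of the station's origin; when out, the top stands 109 mm above the table (14 mm above the deck around it, 11 mm above the ring); it moves down with the cap, and fully in it stands 8 mm above the deck. Axes as the station's.
- station_switch (a joint): the soldering station's switch. Metres: 0 = out (off, as at the start), 0.006 = fully in (on). It goes straight down against a friction of about 3 N and stays where it is left (latching: it does not come back up). Its cap is cushioned: past the full 6 mm it gives up to 5 mm more on a soft spring (2.5 N per mm, not counted in this value) and comes back up by that much when let go.
- iron: soldering iron with a blue handle, fixed in the rest 64 mm to the -y side of the station's origin: it slants up towards the front, 22 mm thick, handle end 190 mm above the table and 62 mm in front of the station's origin, its black cord looping down from there. Not to be touched. Origin and axes as the station's.
- pliers: long-nose pliers with red handles lying flat, 160 long (x) x 65 x 16 mm, origin near the middle, on the table. Loose bystander.
- reel: silver reel of solder standing flat, 60 mm across, 42 mm high, origin in the middle of its underside, standing on a 3 mm blue mat. Loose bystander.
- board_holder: small steel holder with a green circuit board, 104 x 60 mm, 51 mm high, origin in the middle of its underside, standing on a 3 mm blue mat. Loose bystander.
- tip_cleaner: round dark tin with brass wool, 60 mm across, 34 mm high, origin in the middle of its underside. Loose bystander.
- flux_bottle: small amber bottle with black cap, 34 mm across, 75 mm high, origin in the middle of its underside. Loose bystander.
- screwdriver: screwdriver lying on the table, yellow handle, 160 mm long along x, under 35 mm high, origin below its middle. Loose bystander.

How it is judged:
By the outcome, as a careful person would: the job done as asked, in the order asked, and still so for the second after the job is handed in, with the robot touching nothing.
It also fails if it takes over 64 s, if anything falls off the work surface, if the arm or the gripper's body presses on something with over 40 N, if the wrist force passes 120 N, or if a joint passes its speed limit or range.

## Working session

There is one attempt and no reset: what is moved stays moved. The work goes in short steps, Python scripts to look and compute and a tool call to move; the robot and the scene stay as the last step left them, time stands still between calls to the robot, and variables do not carry over. Pictures are saved under pics/ and viewed, about 8 in all and at most 12, crops included, and the job is handed in when it is done.

Besides the shell and the picture viewer there is one more tool, called after "Call:" as name(argument=value, ...) on one line, values as JSON. arm_command: Moves the arm, as the interface text tells. Its arguments: {"type":"object","properties":{"rows":{"type":"string"},"jaw":{"type":"number"},"squeeze":{"type":"number"}},"required":["rows"]}

```bash
ls; mkdir -p pics; cat > h.py <<'E'
import numpy as np, cv2
from station import monitor, vision, workorder
def shot(n):
    return vision.get_image(n)
def save(im,fn): cv2.imwrite('pics/'+fn,cv2.cvtColor(im,cv2.COLOR_RGB2BGR))
def focal(d): return d['frame'].shape[0]/2/np.tan(np.radians(d['vfov'])/2)
def ray(d,u,v):
    f=focal(d); R=np.array(d['R']); t=np.array(d['t'])
    w=R.T@np.array([(u-d['cx'])/f,(v-d['cy'])/f,1]); return -R.T@t,w
def onplane(d,u,v,z):
    o,w=ray(d,u,v); return o+w*(z-o[2])/w[2]
def proj(d,X):
    c=np.array(d['R'])@X+np.array(d['t']); f=focal(d); return f*c[0]/c[2]+d['cx'],f*c[1]/c[2]+d['cy']
E
python3 - <<'E'
from h import *
import pickle
D={}
for n in ('top','side','wrist'):
    D[n]=shot(n); save(D[n]['frame'],n+'0.png')
    print(n,{k:v for k,v in D[n].items() if k!='frame'})
pickle.dump(D,open('d0.pkl','wb'))
print(monitor.get_obs())
E
```

```text
pics
top {'vfov': 50.421818660548375, 'cx': 278.00644937914956, 'cy': 215.34574387677372, 'R': array([[-0.02742675, -0.99961764,  0.00351437],
       [-0.99767258,  0.02715348, -0.0625468 ],
       [ 0.06242745, -0.00522164, -0.99803584]]), 't': array([0.05056599, 0.56891182, 1.41679368])}
side {'vfov': 55.68203338488088, 'cx': 269.0184494266884, 'cy': 208.99644264096273, 'R': array([[ 0.94108638, -0.337898  , -0.01346741],
       [-0.21048684, -0.55413154, -0.80537788],
       [ 0.26467285,  0.76076486, -0.59260873]]), 't': array([-0.50301732,  0.28019509,  0.98227304])}
wrist {'vfov': 65.70646984690485, 'cx': 276.8568518217115, 'cy': 214.308770097605, 'T_tool_cam': array([[ 1.19560136e-03, -9.55028979e-01, -2.96510066e-01,
         7.56644113e-02],
       [ 9.99999285e-01,  1.14014312e-03,  3.59956692e-04,
        -6.99345472e-04],
       [-5.70516072e-06, -2.96510284e-01,  9.55029660e-01,
        -6.83698883e-02],
       [ 0.00000000e+00,  0.00000000e+00,  0.00000000e+00,
         1.00000000e+00]])}
{'t': 0.15, 'q': array([-1.46896245e+00,  5.32527760e-02,  1.61397872e+00, -1.16357120e-05,
        1.47603315e+00, -1.18973709e-01]), 'dq': array([-0.00089826, -0.00294391, -0.00659251, -0.00030528, -0.00130687,
       -0.00150728]), 'effort': array([ 6.33451746e-04, -3.94240344e+01, -3.70719802e+01, -1.51946265e-04,
        4.72271480e-03,  4.01161515e-06]), 'tool_pos': array([ 0.13686169, -0.60944622,  0.30291578]), 'tool_rot': array([-3.12080361e+00, -3.45957062e-01, -4.31199423e-06]), 'contact_force': array([-0.40964776,  0.38859985,  0.0020378 ]), 'wrist_torque': array([ 0.00593511,  0.03897826, -0.02122951]), 'opening': 0.08542799951801784}
```

View pics/top0.png

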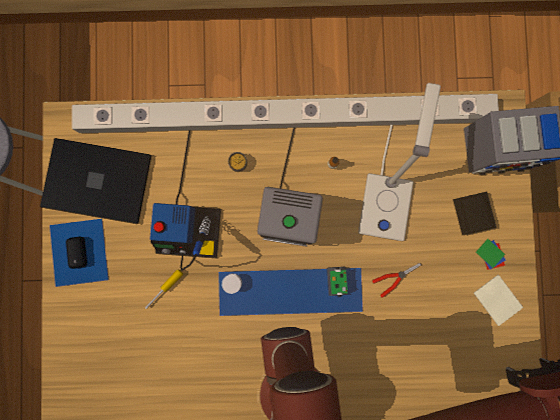

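View pics/side0.png

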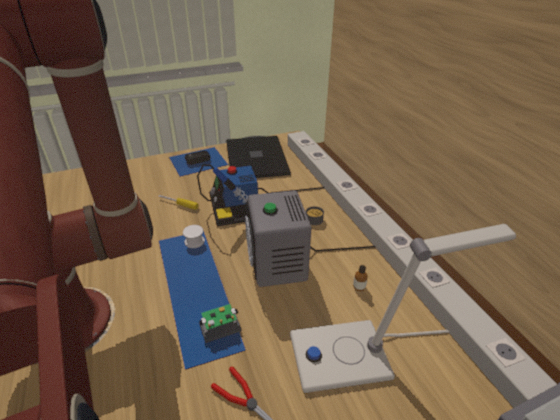

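The top view shows the green cap at (289,221), blue at (384,225) and red at (159,227). The side view shows them at about (270,208), (313,353) and (232,170). Next I measure the caps by colour mask in both views.

```bash
cat > m.py <<'E'
from h import *
def cen(fr,c,uv,r=16):
    hsv=cv2.cvtColor(fr,cv2.COLOR_RGB2HSV); 
    h,s,v=[hsv[...,i].astype(int) for i in range(3)]
    H={'green':65,'blue':112,'red':0}[c]
    dh=np.abs((h-H+90)%180-90)
    m=((dh<14)&(s>120)&(v>60)).astype(np.uint8)
    w=np.zeros_like(m); cv2.circle(w,uv,r,1,-1); m*=w
    n,l,st,ce=cv2.connectedComponentsWithStats(m)
    i=1+np.argmax(st[1:,4]); return ce[i],st[i]
Z={'green':.214,'blue':.032,'red':.109}
E
python3 - <<'E'
from m import *; import pickle
D=pickle.load(open('d0.pkl','rb'))
T={'green':(289,221),'blue':(384,225),'red':(159,227)}
S={'green':(270,208),'blue':(313,353),'red':(232,170)}
for c in T:
    P=[]
    for n,uv in(('top',T[c]),('side',S[c])):
        ce,st=cen(D[n]['frame'],c,uv); P.append(ray(D[n],*ce))
        print(c,n,ce.round(1),st,onplane(D[n],*ce,Z[c]).round(4))
    A=np.c_[P[0][1],-P[1][1]]; k=np.linalg.lstsq(A,P[1][0]-P[0][0],rcond=None)[0]
    a=P[0][0]+k[0]*P[0][1]; b=P[1][0]+k[1]*P[1][1]; print('  tri',((a+b)/2).round(4),'gap',np.linalg.norm(a-b).round(4))
E
```

```text
green top [288.8 221.2] [284 216  11  11  93] [0.5408 0.0067 0.214 ]
green side [269.3 207.1] [264 203  11  10  71] [ 0.5381 -0.001   0.214 ]
  tri [0.5409 0.0065 0.2082] gap 0.0004
blue top [383.8 224.6] [380 221   9   8  60] [ 0.5305 -0.3005  0.032 ]
blue side [313.4 352.3] [308 347  12  12 109] [ 0.5279 -0.307   0.032 ]
  tri [ 0.5307 -0.3024  0.0241] gap 0.0003
red top [158.3 226.4] [154 222  10  10  81] [0.5408 0.3959 0.109 ]
red side [231.5 169.2] [228 166   8   8  57] [0.5391 0.3871 0.109 ]
  tri [0.5413 0.3975 0.1028] gap 0.0005
```

Call:
arm_command(rows="0 0 50 0 0 0; 400 612 50 0 0 0; 400 612 50 0 0 0; 400 612 50 0 0 0; 400 612 50 0 0 0; 400 612 50 0 0 0; 400 612 50 0 0 0; 400 612 50 0 0 0; 400 612 50 0 0 0; 400 612 50 0 0 0; 400 612 50 0 0 0; 400 612 50 0 0 0", jaw=0, squeeze=20)

```text
t: 1.65
tool_pos: [0.5136, -0.0319, 0.3528]
tool_rot: [-3.121, -0.346, -0.0]
contact_force: [1.2, -1.0, -0.3]
opening: 0.0003
```

Call:
arm_command(rows="27 38 0 0 0 0; 27 38 0 0 0 0; 27 38 0 0 0 0; 27 38 0 0 0 0")

```text
t: 2.15
tool_pos: [0.5402, 0.0051, 0.3528]
tool_rot: [-3.122, -0.344, -0.0]
contact_force: [-0.6, -0.9, -0.3]
opening: -0.0002
```

```bash
cat >> m.py <<'E'
from scipy.spatial.transform import Rotation as Ro
def wshot(fn=None):
    o=monitor.get_obs(); d=shot('wrist')
    if fn: save(d['frame'],fn)
    return o,d
def wray(o,d,u,v):
    f=focal(d); a=np.array([u-d['cx'],v-d['cy']]); r=np.hypot(*a); th=r/f
    c=np.array([*(a/r*np.sin(th)),np.cos(th)]); T=np.array(d['T_tool_cam'])
    R=Ro.from_rotvec(o['tool_rot']).as_matrix(); return R@T[:3,3]+o['tool_pos'], R@T[:3,:3]@c
def wplane(o,d,u,v,z):
    p,w=wray(o,d,u,v); return p+w*(z-p[2])/w[2]
def wproj(o,d,X):
    T=np.array(d['T_tool_cam']); R=Ro.from_rotvec(o['tool_rot']).as_matrix()
    t=R.T@(np.array(X)-o['tool_pos']); c=T[:3,:3].T@(t-T[:3,3])
    th=np.arctan2(np.hypot(c[0],c[1]),c[2]); r=focal(d)*th; return c[:2]/np.hypot(c[0],c[1])*r+[d['cx'],d['cy']]
E
python3 - <<'E'
from m import *
o,d=wshot('w1.png'); print(o['t'],o['tool_pos'],o['contact_force'])
uv=wproj(o,d,[.5408,.0067,.214]); print('pred',uv)
tip=o['tool_pos']-[0,0,.073]; print('tip px',wproj(o,d,tip))
ce,st=cen(d['frame'],'green',tuple(int(x) for x in uv),70); print(ce,st,wplane(o,d,*ce,.214))
E
```

```text
2.15 [0.54021518 0.00511405 0.35278295] [-0.62113626 -0.94614921 -0.26557093]
pred [275.87081598 229.07702622]
tip px [278.2533439  276.25784943]
[278.88661115 225.94939142] [ 257  204   45   45 1561] [0.54343629 0.00520353 0.214     ]
```

View pics/w1.png

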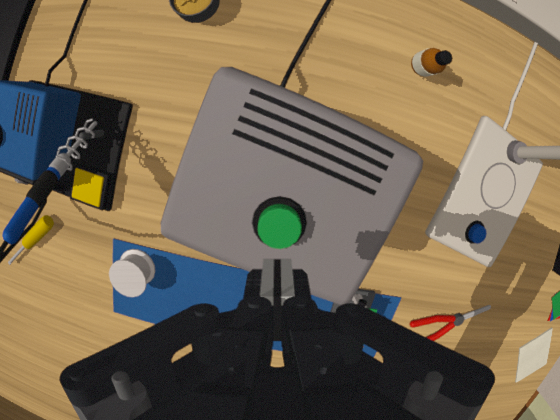

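The wrist view shows the green cap at (279,226) with the shut fingertips just in front of it at (280,262). The top and wrist estimates agree to about 3 mm, so I go down over it in steps.

Call:
arm_command(rows="2 1 -30 0 0 0; 2 1 -50 0 0 0; 2 1 -60 0 0 0; 2 1 -62 0 0 0; 2 1 -62 0 0 0; 2 1 -62 0 0 0")

```text
t: 2.95
tool_pos: [0.5426, 0.006, 0.292]
tool_rot: [-3.122, -0.344, -0.003]
contact_force: [-0.3, -0.4, 0.2]
opening: -0.0002
```

Call:
arm_command(rows="0 0 -2 0 0 0; 0 0 -4 0 0 0; 0 0 -5 0 0 0; 0 0 -5 0 0 0; 0 0 -5 0 0 0")

```text
t: 3.58
tool_pos: [0.5427, 0.006, 0.287]
tool_rot: [-3.122, -0.344, -0.003]
contact_force: [-0.2, -0.1, -0.2]
opening: 0.0001
```

Call:
arm_command(rows="0 0 -1 0 0 0; 0 0 -2 0 0 0; 0 0 -2 0 0 0; 0 0 -2 0 0 0")

```text
t: 4.08
tool_pos: [0.5427, 0.006, 0.2852]
tool_rot: [-3.122, -0.344, -0.004]
contact_force: [-0.6, -0.7, 3.4]
opening: 0.0002
```

Call:
arm_command(rows="0 0 -1 0 0 0; 0 0 -2 0 0 0; 0 0 -2 0 0 0; 0 0 -2 0 0 0")

```text
t: 4.58
tool_pos: [0.5427, 0.006, 0.2831]
tool_rot: [-3.122, -0.344, -0.004]
contact_force: [-0.5, -0.1, 2.7]
opening: -0.0001
```

Call:
arm_command(rows="0 0 -1 0 0 0; 0 0 -2 0 0 0; 0 0 -2 0 0 0; 0 0 -2 0 0 0")

```text
t: 5.08
tool_pos: [0.5427, 0.006, 0.2811]
tool_rot: [-3.122, -0.344, -0.004]
contact_force: [-0.3, 0.0, 2.1]
opening: -0.0001
```

Call:
arm_command(rows="0 0 -1 0 0 0; 0 0 -2 0 0 0; 0 0 -2 0 0 0; 0 0 -2 0 0 0")

```text
t: 5.58
tool_pos: [0.5428, 0.006, 0.2796]
tool_rot: [-3.122, -0.344, -0.004]
contact_force: [-2.0, -0.0, 4.8]
opening: -0.0003
```

Call:
arm_command(rows="0 0 -1 0 0 0; 0 0 -2 0 0 0; 0 0 -2 0 0 0; 0 0 -2 0 0 0")

```text
t: 6.08
tool_pos: [0.5428, 0.006, 0.2786]
tool_rot: [-3.122, -0.344, -0.004]
contact_force: [-3.9, 0.5, 6.8]
opening: -0.0002
```

Call:
arm_command(rows="0 0 5 0 0 0; 0 0 30 0 0 0; 0 0 74 0 0 0; 0 0 74 0 0 0; 0 0 74 0 0 0; 0 0 74 0 0 0")

```text
t: 6.82
tool_pos: [0.5422, 0.0061, 0.3505]
tool_rot: [-3.122, -0.344, 0.001]
contact_force: [1.3, 0.1, 0.7]
opening: -0.0
```

```bash
python3 - <<'E'
from m import *
o,d=wshot('w2.png'); print(o['t'],o['tool_pos'],o['contact_force'])
old=cv2.imread('pics/w1.png')[...,::-1]
save(np.hstack([old[150:270,200:360],d['frame'][150:270,200:360]]).repeat(2,0).repeat(2,1),'cmp1.png')
ce,st=cen(d['frame'],'green',(279,226),70); print(ce,st)
for z in(.214,.208): print(z,wplane(o,d,*ce,z), wproj(o,d,[.5425,.0055,z]))
uv=wproj(o,d,[.5305,-.3005,.032]); ce,st=cen(d['frame'],'blue',tuple(int(x) for x in uv),40); print(uv,ce,st,wplane(o,d,*ce,.032))
E
```

```text
6.825 [0.54223084 0.00610322 0.35048231] [1.27819574 0.13787847 0.74820205]
[279.63898421 228.45024022] [ 258  208   44   42 1457]
0.214 [0.54454096 0.00550805 0.214     ] [278.9766918  231.24432723]
0.208 [0.54244888 0.00499033 0.208     ] [278.93360122 228.22948999]
[478.93408537 236.45008593] [477.859375   235.03515625] [470 226  17  19 256] [ 0.53216336 -0.29743626  0.032     ]
```

View pics/cmp1.png

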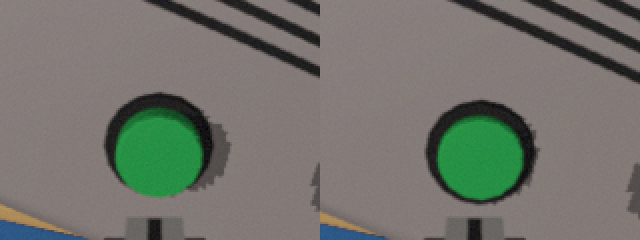

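Comparing before and after, the green cap now sits low in its ring and its side wall and shadow are gone, so it is in. Next is the blue switch.

Call:
arm_command(rows="-11 -306 0 0 0 0; -11 -306 0 0 0 0; -11 -306 0 0 0 0; -11 -306 0 0 0 0; -11 -306 0 0 0 0; -11 -306 0 0 0 0; -11 -306 -60 0 0 0; -11 -306 -120 0 0 0; -11 -306 -170 0 0 0; -11 -306 -170 0 0 0; -11 -306 -170 0 0 0; -11 -306 -170 0 0 0")

```text
t: 8.38
tool_pos: [0.5328, -0.3007, 0.1843]
tool_rot: [3.12, 0.344, 0.006]
contact_force: [-0.2, -0.8, 1.0]
opening: -0.0002
```

```bash
python3 - <<'E'
from m import *
o,d=wshot('w3.png'); print(o['t'],o['tool_pos'],o['contact_force'])
uv=wproj(o,d,[.5305,-.3005,.032]); ce,st=cen(d['frame'],'blue',tuple(int(x) for x in uv),50); print(uv,ce,st,wplane(o,d,*ce,.032))
E
```

```text
8.375 [ 0.5328338  -0.30068969  0.18427355] [-0.21730781 -0.78250599  0.95488683]
[276.0753984  227.50959147] [280.40859309 225.94355518] [ 262  207   39   39 1187] [ 0.5323435  -0.30327904  0.032     ]
```

View pics/w3.png

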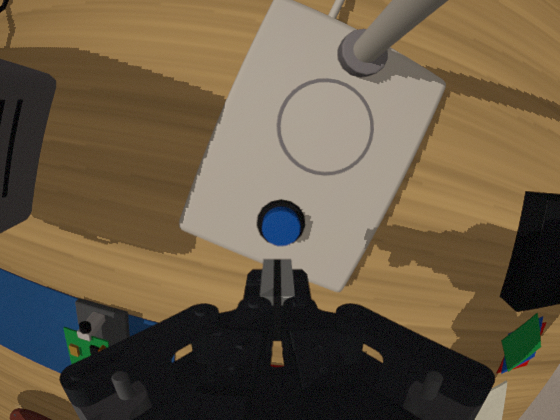

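The blue cap is at (281,225), directly behind the fingertips, and the lamp pole is well clear behind.

Call:
arm_command(rows="-1 -1.5 -30 0 0 0; -1 -1.5 -55 0 0 0; -1 -1.5 -68 0 0 0; -1 -1.5 -75 0 0 0; -1 -1.5 -75 0 0 0; -1 -1.5 -75 0 0 0; -1 -1.5 -75 0 0 0")

```text
t: 9.3
tool_pos: [0.5321, -0.3025, 0.11]
tool_rot: [3.119, 0.344, 0.008]
contact_force: [1.1, -0.1, 0.9]
opening: -0.0002
```

Call:
arm_command(rows="0 0 -1 0 0 0; 0 0 -2 0 0 0; 0 0 -3 0 0 0; 0 0 -3 0 0 0; 0 0 -3 0 0 0")

```text
t: 9.93
tool_pos: [0.5321, -0.3025, 0.1069]
tool_rot: [3.119, 0.344, 0.007]
contact_force: [-0.5, -0.1, 0.4]
opening: -0.0002
```

Contact should come near z = 0.1045, with the cap fully in near 0.0985.

Call:
arm_command(rows="0 0 -1 0 0 0; 0 0 -2 0 0 0; 0 0 -3 0 0 0; 0 0 -4 0 0 0; 0 0 -4 0 0 0; 0 0 -4 0 0 0")

```text
t: 10.68
tool_pos: [0.5321, -0.3025, 0.103]
tool_rot: [3.119, 0.344, 0.008]
contact_force: [-1.1, 0.3, 1.7]
opening: 0.0001
```

Call:
arm_command(rows="0 0 -1 0 0 0; 0 0 -2 0 0 0; 0 0 -3 0 0 0; 0 0 -3 0 0 0; 0 0 -3 0 0 0")

```text
t: 11.3
tool_pos: [0.5321, -0.3025, 0.0999]
tool_rot: [3.119, 0.344, 0.008]
contact_force: [-0.7, 0.7, 2.1]
opening: 0.0
```

Call:
arm_command(rows="0 0 -1 0 0 0; 0 0 -2 0 0 0; 0 0 -2 0 0 0; 0 0 -2 0 0 0")

```text
t: 11.8
tool_pos: [0.5321, -0.3025, 0.0981]
tool_rot: [3.119, 0.344, 0.007]
contact_force: [-1.0, 0.9, 4.1]
opening: -0.0001
```

Call:
arm_command(rows="0 0 -1 0 0 0; 0 0 -2 0 0 0; 0 0 -2 0 0 0; 0 0 -2 0 0 0")

```text
t: 12.3
tool_pos: [0.5322, -0.3026, 0.0967]
tool_rot: [3.119, 0.344, 0.007]
contact_force: [-2.8, 1.7, 7.3]
opening: 0.0004
```

Call:
arm_command(rows="0 0 5 0 0 0; 0 0 40 0 0 0; 0 0 88 0 0 0; 0 0 88 0 0 0; 0 0 88 0 0 0; 0 0 88 0 0 0")

```text
t: 13.05
tool_pos: [0.5313, -0.3019, 0.1824]
tool_rot: [3.122, 0.344, 0.003]
contact_force: [0.1, -0.7, -0.6]
opening: -0.0001
```

```bash
python3 - <<'E'
from m import *
o,d=wshot('w4.png'); print(o['t'],o['tool_pos'],o['contact_force'])
old=cv2.imread('pics/w3.png')[...,::-1]
save(np.hstack([old[150:270,200:360],d['frame'][150:270,200:360]]).repeat(2,0).repeat(2,1),'cmp2.png')
ce,st=cen(d['frame'],'blue',(279,226),50); print(ce,st)
for z in(.032,.026): print(z,wplane(o,d,*ce,z))
E
```

```text
13.05 [ 0.53133075 -0.30192277  0.18244718] [ 0.14694178 -0.66817296 -0.63757752]
[279.64507542 222.93877551] [ 261  205   38   37 1127]
0.032 [ 0.53322468 -0.30310286  0.032     ]
0.026 [ 0.53126143 -0.30360761  0.026     ]
```

View pics/cmp2.png

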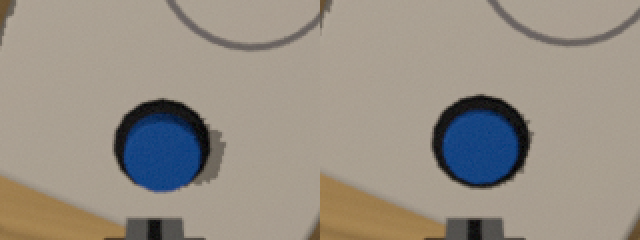

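The blue cap now sits inside its ring with the side wall gone, so it is in. Now I go up and over to the red switch.

Call:
arm_command(rows="0 0 60 0 0 0; 0 0 120 0 0 0; 0 0 178 0 0 0; 0 0 178 0 0 0; 9 697 178 0 0 0; 9 697 178 0 0 0; 9 697 178 0 0 0; 9 697 178 0 0 0; 9 697 178 0 0 0; 9 697 178 0 0 0; 9 697 178 0 0 0; 9 697 178 0 0 0")

```text
t: 14.6
tool_pos: [0.5371, 0.2, 0.358]
tool_rot: [3.121, 0.344, -0.002]
contact_force: [1.0, -0.2, 0.2]
opening: 0.0
```

```bash
python3 -c "
from m import *
o=monitor.get_obs();print(o['tool_pos'],(np.array([.541,.397,.26])-o['tool_pos'])*1000)"
```

```text
[0.53707388 0.19995137 0.3580129 ] [  3.92611676 197.04863392 -98.0129018 ]
```

Call:
arm_command(rows="4 197 0 0 0 0; 4 197 0 0 0 0; 4 197 0 0 0 0; 4 197 0 0 0 0; 4 197 -50 0 0 0; 4 197 -98 0 0 0; 4 197 -98 0 0 0; 4 197 -98 0 0 0; 4 197 -98 0 0 0")

```text
t: 15.72
tool_pos: [0.5423, 0.3972, 0.2634]
tool_rot: [-3.122, -0.344, -0.006]
contact_force: [-0.4, 0.2, 0.5]
opening: -0.0003
```

```bash
python3 - <<'E'
from m import *
o,d=wshot('w5.png'); print(o['t'],o['tool_pos'],o['contact_force'])
uv=wproj(o,d,[.541,.397,.109]); ce,st=cen(d['frame'],'red',tuple(int(x) for x in uv),50); print(uv,ce,st,wplane(o,d,*ce,.109))
E
```

```text
15.725 [0.54229675 0.39724729 0.26344042] [-0.35503964  0.17124741  0.46286119]
[277.61999705 225.33412768] [280.64968153 223.13296178] [ 261  203   40   41 1256] [0.54312306 0.3952301  0.109     ]
```

View pics/w5.png

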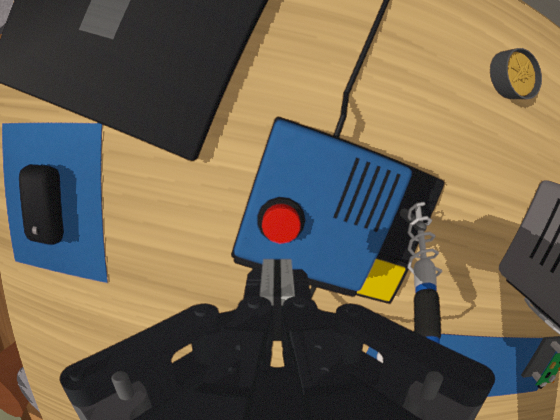

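The red cap is at (281,223). The iron's handle at (427,315) is about 100 mm off the tool axis in both tool directions, so the way down is clear.

Call:
arm_command(rows="0 -1 -30 0 0 0; 0 -1 -55 0 0 0; 0 -1 -68 0 0 0; 0 -1 -76 0 0 0; 0 -1 -77 0 0 0; 0 -1 -77 0 0 0; 0 -1 -77 0 0 0")

```text
t: 16.65
tool_pos: [0.5426, 0.3965, 0.1873]
tool_rot: [-3.122, -0.344, -0.008]
contact_force: [-0.0, -0.1, -0.1]
opening: -0.0002
```

Call:
arm_command(rows="0 0 -1 0 0 0; 0 0 -2 0 0 0; 0 0 -3 0 0 0; 0 0 -3 0 0 0; 0 0 -3 0 0 0")

```text
t: 17.27
tool_pos: [0.5426, 0.3965, 0.1843]
tool_rot: [-3.122, -0.344, -0.008]
contact_force: [0.7, -0.5, -0.3]
opening: 0.0002
```

Call:
arm_command(rows="0 0 -1 0 0 0; 0 0 -2 0 0 0; 0 0 -3 0 0 0; 0 0 -3 0 0 0; 0 0 -3 0 0 0")

```text
t: 17.9
tool_pos: [0.5426, 0.3965, 0.1815]
tool_rot: [-3.122, -0.344, -0.008]
contact_force: [-1.1, -1.2, 2.3]
opening: 0.0001
```

Call:
arm_command(rows="0 0 -1 0 0 0; 0 0 -2 0 0 0; 0 0 -3 0 0 0; 0 0 -4 0 0 0; 0 0 -4 0 0 0; 0 0 -4 0 0 0")

```text
t: 18.65
tool_pos: [0.5426, 0.3965, 0.1774]
tool_rot: [-3.122, -0.344, -0.008]
contact_force: [0.2, 0.4, 2.1]
opening: -0.0001
```

Call:
arm_command(rows="0 0 -1 0 0 0; 0 0 -2 0 0 0; 0 0 -2 0 0 0; 0 0 -2 0 0 0")

```text
t: 19.15
tool_pos: [0.5426, 0.3965, 0.1755]
tool_rot: [-3.122, -0.344, -0.008]
contact_force: [-1.0, -0.8, 2.8]
opening: -0.0002
```

Call:
arm_command(rows="0 0 -1 0 0 0; 0 0 -2 0 0 0; 0 0 -2 0 0 0; 0 0 -2 0 0 0")

```text
t: 19.65
tool_pos: [0.5426, 0.3966, 0.1742]
tool_rot: [-3.122, -0.344, -0.008]
contact_force: [-2.9, -1.8, 6.0]
opening: 0.0003
```

Call:
arm_command(rows="0 0 -1 0 0 0; 0 0 -1.5 0 0 0; 0 0 -1.5 0 0 0")

```text
t: 20.02
tool_pos: [0.5426, 0.3966, 0.1736]
tool_rot: [-3.122, -0.344, -0.008]
contact_force: [-2.8, -2.8, 6.4]
opening: 0.0004
```

Call:
arm_command(rows="0 0 5 0 0 0; 0 0 40 0 0 0; 0 0 90 0 0 0; 0 0 90 0 0 0; 0 0 90 0 0 0; 0 0 90 0 0 0")

```text
t: 20.78
tool_pos: [0.5419, 0.3961, 0.261]
tool_rot: [3.122, 0.344, 0.002]
contact_force: [-0.3, 0.5, -0.3]
opening: -0.0002
```

```bash
python3 - <<'E'
from m import *
o,d=wshot('w6.png'); print(o['t'],o['tool_pos'],o['contact_force'])
old=cv2.imread('pics/w5.png')[...,::-1]
a=np.hstack([old[150:270,200:360],d['frame'][150:270,200:360]]).repeat(2,0).repeat(2,1)
ce,st=cen(d['frame'],'red',(279,226),50); print(ce,st)
for z in(.109,.103): print(z,wplane(o,d,*ce,z))
s=shot('side')
import pickle; D=pickle.load(open('d0.pkl','rb'))
S={'green':(270,208),'blue':(313,353),'red':(232,170)}
for c in S: print(c,cen(s['frame'],c,S[c])[0].round(1),cen(D['side']['frame'],c,S[c])[0].round(1))
save(a,'cmp3.png')
save(s['frame'],'s6.png')
E
```

```text
20.775 [0.54191662 0.39614578 0.26104056] [-0.31784644  0.52469082 -0.34244231]
[279.12807464 221.58354538] [ 260  203   39   38 1179]
0.109 [0.54410137 0.39545342 0.109     ]
0.103 [0.54215839 0.39496627 0.103     ]
green [269.8 208.2] [269.3 207.1]
blue [313.4 353.3] [313.4 352.3]
red [231.3 170. ] [231.5 169.2]
```

View pics/cmp3.png

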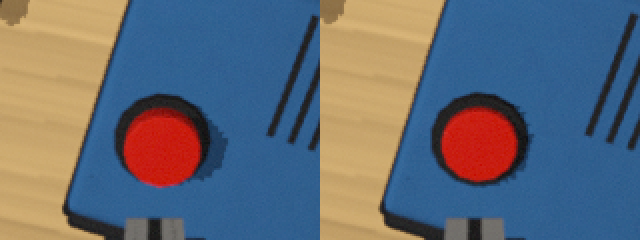

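View pics/s6.png

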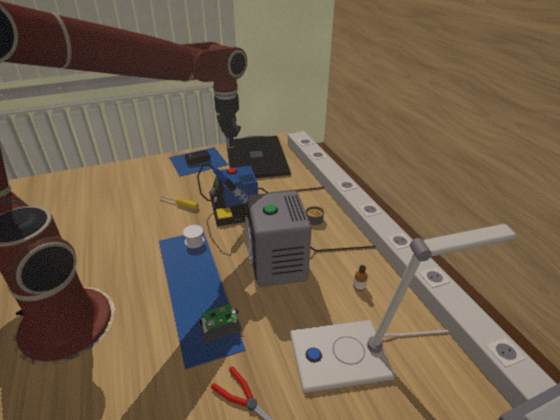

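The red cap is in, and the side view shows everything standing where it was with the arm clear. I raise the arm a little and hand in.

Call:
arm_command(rows="0 0 40 0 0 0; 0 0 80 0 0 0; 0 0 80 0 0 0; 0 0 80 0 0 0; 0 0 80 0 0 0")

```text
t: 21.5
tool_pos: [0.5415, 0.3959, 0.3388]
tool_rot: [3.121, 0.344, -0.003]
contact_force: [-0.4, 0.2, 0.2]
opening: 0.0002
```

```bash
python3 -c "
from m import *
o=monitor.get_obs();print(o['t'],o['tool_pos'],o['contact_force'],abs(o['dq']).max())
print(workorder.finish_job())"
```

```text
21.5 [0.54151995 0.39588923 0.3388007 ] [-0.38709782  0.21107669  0.22560007] 0.003251808340122191
the job is handed in; nothing more can be done
None
```

I pressed the green, blue and red switches in that order with the shut fingertips and handed the job in at about 21.5 s. The hand-in gives no verdict.

- **Fully in:** Each cap slid at about 2–3 N. I pressed on until the force rose onto the cushion spring, peaking at 6.4–7.3 N, about 1–2 mm past full travel.
- **Wrist pictures:** Before-and-after pictures show all three caps sunk into their rings, with the cap walls and shadows gone.
- **Rest of the table:** The last side view showed nothing visibly moved or knocked over, and the iron was not touched. I checked that by eye, without measuring each object.
- **End state:** The arm was still and clear of everything, and the contact force was near zero (under 0.5 N).
- **What disagreed:** Cap positions from the top and wrist cameras differed by about 3 mm, so I aimed between them. While on the springs there was also a sideways force of up to about 4 N.

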